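# Dip-rinse the spatula and the spoon and lay them in the drainer tray

### The job

Finish the washing-up: pick up the wooden spatula, dip its blade end down into the middle of the white rinsing bowl, then lay it flat inside the drainer's grey cutlery tray; after that do the same with the blue serving spoon, spoon end first into the bowl. Leave both fully inside the tray, put down rather than dropped, and keep the bowl standing where it is and the tumbler, lunchbox and sponge undisturbed.

Things in the scene. Friction and masses are not known exactly. Their poses are not given: they have to be found in the camera images.
- spatula: wooden spatula lying flat, 200 mm long (70 g). Origin: middle of its length, on its underside; x points from handle to blade, z up. Handle from x = -100 to +36 mm, 18 mm wide, 20 mm high (underside at z = 0); flat blade from x = 30 to 100 mm, 44 mm wide, 7 mm thick, underside at z = 0. Balances near x = 0; grip the handle anywhere between x = -40 and +15 mm
- spatula_tip (a point): middle of the blade's front edge, at (100, 0, 4) mm of the spatula: the end to dip
- spatula_butt (a point): rear end of the spatula's handle, at (-100, 0, 10) mm
- spoon: blue plastic serving spoon lying flat, 180 mm long (70 g). Origin: middle of its length, on its underside; x points from handle to spoon end, z up. Handle from x = -90 to +38 mm, 18 mm wide, 20 mm high (underside at z = 0); round cupped end 54 mm across, 18 mm high, centred at x = 63 mm. Balances near x = 0; grip the handle anywhere between x = -40 and +15 mm
- spoon_tip (a point): front of the spoon end's rim, at (90, 0, 14) mm of the spoon: the end to dip
- spoon_butt (a point): rear end of the spoon's handle, at (-90, 0, 10) mm
- bowl: white melamine rinsing bowl, loose, 300 g, 140 mm across the rim, 65 mm high, 4 mm wall, narrowing to its foot. Origin: centre of its underside, z up
- bowl_rim (a point): centre of the bowl's mouth, level with the rim, 65 mm above the counter; z up
- drainer: stainless steel dish drainer, fixed. Origin on the counter under the middle of its grey cutlery tray; x along the tray, y across it towards the plate rack, which is joined on at y = 116 to 314 mm: wires 80 mm high, plates standing between y = 187 and 258 mm, up to 190 mm high
- tray (a point): middle of the cutlery tray's inner floor, 12 mm above the counter; axes as the drainer's. Inside the tray is 270 mm along x, 152 mm along y, with 4 mm walls standing 41 mm above this floor, open on top
- tumbler: glass tumbler, 70 mm across, 110 mm high; origin under its centre. Leave alone
- lunchbox: green plastic lunchbox with white latches, 116 x 171 x 64 mm; origin under its centre. Leave alone
- sponge: yellow and green sponge, 70 x 105 x 34 mm; origin under its centre. Leave alone
Not all that is in view belongs to the job. Of the things like the spatula, leave any that is green; of the rest the larger one is meant.

How it is judged (in metres and radians):
On the way, in this order (a step that is already met when the one before it is completed fails the run):
1. the held spatula's blade tip is dipped in the bowl, at least 12 mm below the rim and within 45 mm of the bowl's axis (30 mm if its tip is over 52 mm below the rim) (z of spatula_tip in the frame of bowl_rim below -0.012 m and horizontal distance between spatula_tip and bowl_rim below 0.045 m and (z of spatula_tip in the frame of bowl_rim above -0.052 m or horizontal distance between spatula_tip and bowl_rim below 0.03 m) and contact force between the fingers and spatula above 0.5 N), for 0.2 s.
2. the spatula lies released and still, wholly inside the cutlery tray (x of spatula_tip in the frame of tray between -0.137 and 0.137 m and y of spatula_tip in the frame of tray between -0.078 and 0.078 m and z of spatula_tip in the frame of tray between -0.008 and 0.05 m and x of spatula_butt in the frame of tray between -0.137 and 0.137 m and y of spatula_butt in the frame of tray between -0.078 and 0.078 m and z of spatula_butt in the frame of tray between -0.008 and 0.05 m and contact force between the fingers and spatula below 0.05 N and linear speed of spatula below 0.05 m/s), for 0.2 s.
3. the held spoon's tip is dipped in the bowl, at least 12 mm below the rim and within 45 mm of the bowl's axis (30 mm if its tip is over 52 mm below the rim) (z of spoon_tip in the frame of bowl_rim below -0.012 m and horizontal distance between spoon_tip and bowl_rim below 0.045 m and (z of spoon_tip in the frame of bowl_rim above -0.052 m or horizontal distance between spoon_tip and bowl_rim below 0.03 m) and contact force between the fingers and spoon above 0.5 N), for 0.2 s.
4. the spoon lies released and still, wholly inside the cutlery tray (x of spoon_tip in the frame of tray between -0.137 and 0.137 m and y of spoon_tip in the frame of tray between -0.078 and 0.078 m and z of spoon_tip in the frame of tray between -0.008 and 0.05 m and x of spoon_butt in the frame of tray between -0.137 and 0.137 m and y of spoon_butt in the frame of tray between -0.078 and 0.078 m and z of spoon_butt in the frame of tray between -0.008 and 0.05 m and contact force between the fingers and spoon below 0.05 N and linear speed of spoon below 0.05 m/s), for 0.2 s.
At the end, for the whole second after the job is handed in: Spatula and spoon lie released and at rest, tip and butt within 137 mm along and 78 mm across from the middle of the tray and at most 50 mm above its floor; the bowl is upright (0.2 rad), and the bowl, tumbler, lunchbox and sponge are within 30 mm of their starts (all of step 2 and all of step 4 and distance of each of bowl, tumbler, lunchbox, sponge from where it was at the start of the episode below 0.03 m and angle between bowl's own z axis and vertical below 0.2 rad); the robot touches nothing.
It fails at once if the bowl is shifted more than 30 mm or tipped by more than 0.5 rad (distance of bowl from where it was at the start of the episode above 0.03 m or angle between bowl's own z axis and vertical above 0.5 rad).
It fails at once if the spatula is dropped (falls free of the fingers faster than 1 m/s, about 50 mm) (contact force between the fingers and spatula below 0.01 N and linear speed of spatula above 1 m/s).
It fails at once if the spoon is dropped (falls free of the fingers faster than 1 m/s, about 50 mm) (contact force between the fingers and spoon below 0.01 N and linear speed of spoon above 1 m/s).
It fails at once if the tumbler, lunchbox or sponge is moved more than 30 mm (distance of any of tumbler, lunchbox, sponge from where it was at the start of the episode above 0.03 m).
It also fails if it takes over 64 s, if anything falls off the work surface, if the arm or the gripper's body presses on something with over 40 N, if the wrist force passes 120 N, or if a joint passes its speed limit or range.

### The arm

A 7-joint arm with a two-finger parallel gripper is mounted at the origin on the work surface. World frame = base frame: x ahead of the robot, y to its left, z up, the work surface at z = 0. Lengths are in mm, angles in rad, forces in N, time in s.
With the tool pointing down it reaches from about 350 to 900 mm from the base axis. Payload 7.2 kg.
Tool frame: the origin (TCP) lies at the very end of the fingers, on their centre line; the grasp point (between the pads) lies 19 mm behind it; z points along the fingers, y is the line along which they close (so a half turn about z gives the same grasp; the last joint's range is limited). The gripper opens to 88 mm and grips with 3 to 60 N. Pads are 20 mm wide; open, the fingers measure 115 mm over their backs; the gripper's body (75 mm by 178 mm) begins 61 mm behind the grasp point.
Start: joints at [1.056, 0.411, -0.013, 1.596, 0.006, 1.134, -0.082], TCP at [270.04, -563.655, 222.653] pointing down, gripper open.
Joint ranges: [-2.95, 2.95], [-0.29, 1.99], [-1.47, 1.44], [0.14, 2.54], [-1.03, 4.17], [0.13, 1.85], [-2.86, 2.86]. Speed limits (rad/s): [2.39, 2.39, 3.01, 3.01, 3.14, 3.14, 3.14].

### API

Orientations are given as a rotation vector (axis times angle).
In Python, from cell import r, monitor, read_camera, order gives the robot as it stands. The module is installed in compiled form; this text tells all that it offers. Calls block until the motion is done:
- r.movep(position, orientation): joint-space move of the TCP to a pose.
- r.move_straight(position, attitude=None, rate=150): straight line of the TCP; attitude=None keeps the orientation; rate is the mean speed in mm/s.
- r.set_joints(angles): joint-space move.
- r.open_jaws() and r.close(newtons=None): open the fingers fully, or close them until they stop; newtons is the grip in N (None keeps the last).
- r.sleep(seconds).
- r.solve_ik(position, orientation): joint angles nearest the present ones, or None.
- monitor.sense(): the state.
- read_camera(name): name is "side" or "top"; returns a dict with "img" (420x560x3 uint8, blue, green, red), "vertical_fov" (degrees; the focal length in pixels is half the picture's height over the tangent of half this angle, whatever the lens; pixels are square), "cx", "cy" (the principal point, pixels), "k1" (the pictures are not rectified: a ray, as slopes to the right and down, at radius r is drawn at 1 + k1 r^2 times it, then the intrinsics apply), "R" (3x3) and "t" (3): a world point X has camera coordinates R X + t. Camera axes: x right, y down, z forward; pixel columns grow to the right and rows downward; lengths in mm; the calibration is good to about 2 mm. A picture is of the moment at which its call begins. There is no depth.
A pose or a line that the arm cannot do raises r.IKError and nothing moves.
- order.close_job(): hands the job in; it is judged then, once.
The state is a dict: "time": time; "q": joint angles; "qd": joint speeds; "joint_efforts": joint torques, N m; "eef_pos": TCP position; "ee_rot": TCP orientation; "force": force on the tool from outside, world axes, zero at the start; "torque": the same for the moment, N m; "width": opening from 0.0 (shut) to 1.0 (fully open); "gripper_force": force on a finger pad.
Only numpy, scipy, OpenCV 4.12 (cv2) and the standard library are available. Lean on these libraries where they do the work, as an engineer would, in place of code of your own. Each camera call takes 0.05 s, during which the arm holds its last target. There are 200 camera calls.

## Working session

There is one attempt and no reset: what is moved stays moved. The work goes in short steps, each a Python script; the robot and the scene stay as the last script left them, time stands still between calls to the robot, and variables do not carry over. Pictures are saved under pics/ and viewed, at most 10 in all, crops included, and the job is handed in when it is done.

```bash
mkdir -p pics; python3 - <<'E'
from cell import r, monitor, read_camera, order
import cv2,pickle
for n in("top","side"):
    c=read_camera(n); cv2.imwrite(f"pics/{n}0.png",c["img"]); pickle.dump(c,open(f"{n}0.pkl","wb"))
    print(n,c["vertical_fov"],c["cx"],c["cy"],c["k1"],c["R"],c["t"])
s=monitor.sense();print(s["time"],s["ee_rot"],s["eef_pos"],s["q"])
E
```

```text
top 46.88601956668103 278.6450591564687 208.89451846184238 -0.14125876815153468 [[ 0.02901521 -0.99932673 -0.02245444]
 [-0.98720081 -0.02512439 -0.15749072]
 [ 0.15682053  0.02673667 -0.98726515]] [ -97.98192446  499.96917144 1456.13990431]
side 44.500596883574254 282.6633161635822 206.724979367047 -0.13278707529850806 [[ 0.83802959  0.54551455  0.01096713]
 [ 0.40310554 -0.60546198 -0.68623736]
 [-0.36771228  0.57950812 -0.727295  ]] [-339.73812164 -201.83980393 1757.5894537 ]
0.1 [-3.06223476e+00 -6.95714837e-01  6.24565599e-04] [ 269.82894464 -563.26533165  221.92804508] [ 1.0558068   0.41178177 -0.01272839  1.59693299  0.00560477  1.13429388
 -0.0822312 ]
```

View pics/top0.png

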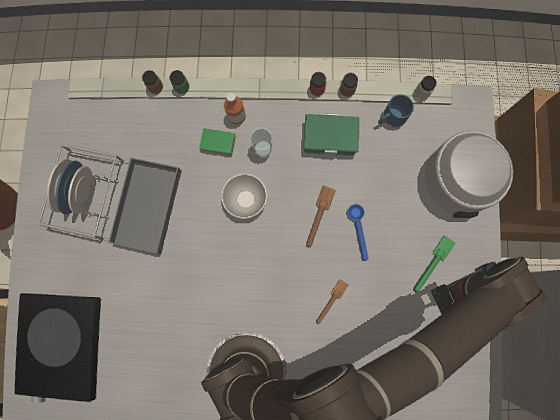

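View pics/side0.png

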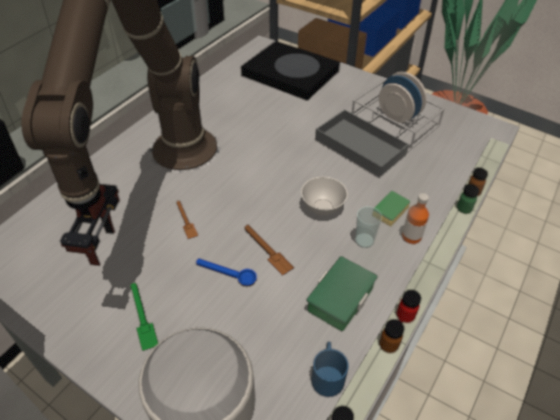

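The top view shows the large brown spatula with its blade at (327,195) and butt at (309,246). The blue spoon has its bowl at (356,212) and butt at (365,258). The rinsing bowl is at (244,197), and the tray corners are at (140,160), (181,168), (160,255) and (113,245). The small brown spatula and the green one are decoys, and the side view agrees.

```bash
cat > h.py <<'E'
import numpy as np, cv2, pickle
def K(c):
    f=c["img"].shape[0]/2/np.tan(np.radians(c["vertical_fov"])/2)
    return np.array([[f,0,c["cx"]],[0,f,c["cy"]],[0,0,1.]])
def onplane(c,px,z):
    """pixels -> world points on the plane at height z"""
    u=cv2.undistortPoints(np.array(px,float).reshape(-1,1,2),K(c),np.array([c["k1"],0,0,0.]),
        None,None).reshape(-1,2) if 0 else und(c,px)
    d=np.c_[u,np.ones(len(u))]@c["R"]; C=-c["R"].T@c["t"]
    return C+d*((z-C[2])/d[:,2])[:,None]
def und(c,px):
    p=(np.array(px,float).reshape(-1,2)-[c["cx"],c["cy"]])/K(c)[0,0]; u=p.copy()
    for _ in range(20): u=p/(1+c["k1"]*(u**2).sum(1,keepdims=True))
    return u
def blob(c,lo,hi,near):
    m=cv2.inRange(cv2.cvtColor(c["img"],cv2.COLOR_BGR2HSV),np.array(lo),np.array(hi))
    n,l,s,ce=cv2.connectedComponentsWithStats(m)
    ok=[i for i in range(1,n) if s[i,4]>60]
    i=min(ok,key=lambda i:np.hypot(*(ce[i]-near)))
    ys,xs=np.where(l==i); return np.c_[xs,ys].astype(float),m
def item(c,kind,near):
    lo,hi=((3,100,50),(18,255,255)) if kind=="spatula" else ((105,130,60),(130,255,255))
    P,_=blob(c,lo,hi,near); W=onplane(c,P,14 )[:,:2]
    m=W.mean(0); a=np.linalg.svd(W-m,full_matrices=False)[2][0]
    s=(W-m)@a; w=(W-m)@[-a[1],a[0]]
    # wide end is the head
    hw=np.ptp(w[s>np.percentile(s,85)]); bw=np.ptp(w[s<np.percentile(s,15)])
    if hw<bw: a=-a; s=-s; 
    w=(W-m)@[-a[1],a[0]]
    # axis from width midpoints along the length
    b=np.arange(s.min()+5,s.max()-5,6); mid=[(w[abs(s-x)<5].max()+w[abs(s-x)<5].min())/2 for x in b]
    k=np.polyfit(b,mid,1); sc=(s.max()+s.min())/2
    n=np.array([-a[1],a[0]]); org=m+a*sc+n*np.polyval(k,sc)
    return org,np.arctan2(a[1],a[0])+np.arctan(k[0]),np.ptp(s),len(P)
E
sed -i '/cv2.undistortPoints/,/None,None/c\    u=und(c,px)' h.py
python3 - <<'E'
from h import *
t=pickle.load(open("top0.pkl","rb"));s=pickle.load(open("side0.pkl","rb"))
for k,a,b in(("spatula",(320,215),(268,250)),("spoon",(360,230),(230,272))):
    print(k,item(t,k,a)); print(k,item(s,k,b))
# bowl rim
for c,p in((t,(244,197)),(s,(324,196))):
    g=cv2.cvtColor(c["img"],cv2.COLOR_BGR2HSV); x,y=p
    print(g[y-30:y+31:4,x].tolist()); print(g[y,x-34:x+35:4].tolist())
print("tray top",onplane(t,[(140,160),(181,168),(160,255),(113,245)],53))
for n,c,R in(("t",t,(95,140,210,270)),("s",s,(300,100,425,185))):
    cr=c["img"][R[1]:R[3],R[0]:R[2]]; cv2.imwrite(f"pics/tray_{n}.png",cv2.resize(cr,None,fx=4,fy=4))
E
```

```text
spatula (array([ 485.95648688, -208.90080842]), np.float64(-0.3229556394120097), np.float64(193.60858367830915), 474)
spatula (array([ 488.88037737, -214.02636154]), np.float64(-0.3454366139117325), np.float64(201.12584821964217), 485)
spoon (array([ 440.52501245, -337.66759815]), np.float64(0.21306634854887935), np.float64(173.3332415991931), 341)
spoon (array([ 440.25493013, -340.15757622]), np.float64(0.22124051856038607), np.float64(174.00575434092525), 478)
[[18, 20, 164], [19, 22, 163], [20, 28, 111], [17, 29, 123], [18, 27, 143], [19, 30, 163], [21, 27, 198], [18, 29, 214], [19, 30, 214], [19, 29, 214], [20, 28, 182], [19, 29, 166], [18, 29, 134], [15, 18, 83], [26, 15, 139], [17, 22, 160]]
[[18, 21, 161], [20, 19, 164], [20, 24, 161], [18, 30, 153], [17, 26, 137], [18, 29, 157], [16, 32, 173], [19, 29, 213], [18, 28, 213], [19, 30, 213], [14, 30, 214], [18, 28, 138], [21, 28, 153], [12, 21, 123], [23, 26, 208], [19, 23, 156], [20, 20, 156], [18, 19, 158]]
[[16, 20, 162], [15, 22, 164], [16, 21, 161], [17, 31, 158], [18, 32, 158], [17, 32, 165], [16, 31, 180], [17, 30, 198], [17, 31, 208], [16, 32, 197], [17, 33, 196], [15, 30, 118], [17, 27, 86], [19, 25, 82], [15, 22, 159], [16, 20, 163]]
[[16, 21, 159], [16, 23, 164], [16, 20, 162], [18, 27, 159], [18, 31, 148], [16, 31, 172], [17, 32, 186], [18, 31, 200], [17, 30, 214], [18, 32, 201], [17, 32, 184], [17, 30, 169], [17, 31, 150], [16, 34, 129], [16, 28, 155], [17, 22, 162], [15, 22, 164], [15, 22, 159]]
tray top [[645.86219043 359.33121469  53.        ]
 [622.09616026 225.05566775  53.        ]
 [348.2522053  273.82315931  53.        ]
 [373.83462271 425.27941599  53.        ]]
```

View pics/tray_t.png

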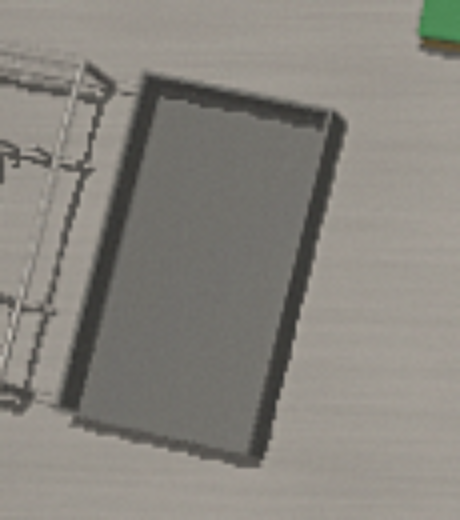

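The crop shows the tray's top outline, with corners at crop pixels (146,73), (332,112), (250,457) and (66,410) at 4x. The visible right and bottom bands are outer wall faces.

```bash
python3 - <<'E'
from h import *
t=pickle.load(open("top0.pkl","rb"));s=pickle.load(open("side0.pkl","rb"))
q=np.array([(146,73),(332,112),(250,457),(66,410)])/4-.4+[95,140]
W=onplane(t,q,53)[:,:2]; print(W, W.mean(0))
print([np.linalg.norm(W[i]-W[(i+1)%4]) for i in range(4)], [np.arctan2(*(W[i]-W[j])[::-1]) for i,j in((0,3),(1,2),(0,1),(3,2))])
for n,c,p in(("t",t,(244,197)),("s",s,(324,196))):
    S=cv2.GaussianBlur(cv2.cvtColor(c["img"],cv2.COLOR_BGR2HSV),(3,3),0)[...,1]
    m=((S>24.5)*255).astype(np.uint8); mm=np.zeros_like(m); cv2.circle(mm,p,36,255,-1); m&=mm
    m=cv2.morphologyEx(m,cv2.MORPH_OPEN,np.ones((3,3)))
    n_,l,st,ce=cv2.connectedComponentsWithStats(m); l=(l==1+st[1:,4].argmax())
    cs=max(cv2.findContours(l.astype(np.uint8),0,1)[0],key=len).reshape(-1,2)
    h=cv2.convexHull(cs).reshape(-1,2); B=onplane(c,cs,65)[:,:2]
    print(n,cv2.minEnclosingCircle(B.astype(np.float32)),B.min(0),B.max(0),(B.min(0)+B.max(0))/2)
    if n=="t": l0=c["img"].copy(); cv2.drawContours(l0,[cs.reshape(-1,1,2)],-1,(0,0,255),1); cv2.imwrite("pics/bowl.png",cv2.resize(l0[150:240,195:295],None,fx=4,fy=4))
E
```

```text
[[652.49980465 389.16399539]
 [623.18609391 235.9878802 ]
 [351.45331838 283.11757297]
 [382.62352347 432.12534709]] [502.4406851  335.09869891]
[np.float64(155.9558139380221), np.float64(275.78961046122), np.float64(152.23303989037794), np.float64(273.2743765603421)] [np.float64(-0.15786446486300132), np.float64(-0.1717329087206776), np.float64(1.381709943107744), np.float64(1.3645847478374178)]
t ((538.3256225585938, 23.140628814697266), 69.82797241210938) [470.31581889 -42.52943231] [604.44912154  92.42201356] [537.38247021  24.94629062]
s ((540.4214477539062, 11.211776733398438), 83.53121185302734) [466.48693189 -67.41365109] [610.81634021  94.0315841 ] [538.65163605  13.30896651]
```

```bash
cat >> h.py <<'E'
from scipy.spatial.transform import Rotation as Ro
BOWL=np.array([537.5,24.]); TRAY=np.array([502.5,335.]); TY=-0.172
def vecs(az,p=0.):
    return (np.array([np.cos(az)*np.cos(p),np.sin(az)*np.cos(p),-np.sin(p)]),
            np.array([-np.cos(az)*np.sin(p),-np.sin(az)*np.sin(p),-np.cos(p)]))
def rot(az,p=0.,s=1):
    d,z=vecs(az,p); x=s*d
    return Ro.from_matrix(np.c_[x,np.cross(z,x),z]).as_rotvec()
def tcp_for_tip(tip,az,p,L):      # L = tip distance ahead of the TCP along the item
    return np.array(tip,float)-L*vecs(az,p)[0]
E
python3 - <<'E'
from h import *
from cell import r
f=lambda q:None if q is None else np.round(q,2).tolist()
for s in(1,-1):
    print("grasp",s,f(r.solve_ik([473,-206,3],rot(-.334,0,s))), f(r.solve_ik([425,-342,3],rot(.217,0,s))))
    for a in(TY,TY+np.pi): print("tray",round(a,2),f(r.solve_ik([502,335,16],rot(a,0,s))))
    for az in np.arange(-1.5,3.2,.5):
        for p in(.6,.8):
            print("dip",s,round(az,1),p,f(r.solve_ik(tcp_for_tip([*BOWL,40],az,p,115),rot(az,p,s))))
E
```

```text
grasp 1 [0.34, 0.53, -0.03, 2.04, 0.03, 0.57, -1.61] [0.63, 0.57, -0.05, 1.97, 0.05, 0.61, -0.81]
tray -0.17 [-0.28, 0.68, -0.54, 1.79, 0.47, 0.8, -2.8]
tray 2.97 [0.02, 0.89, -1.04, 1.77, 0.9, 1.03, 0.03]
dip 1 -1.5 0.6 [0.12, 0.51, -0.07, 1.93, -0.73, 0.93, -2.5]
dip 1 -1.5 0.8 [0.19, 0.58, -0.0, 1.9, -0.88, 1.12, -2.29]
dip 1 -1.0 0.6 [0.12, 0.58, -0.12, 1.81, -0.47, 1.15, -2.28]
dip 1 -1.0 0.8 [0.16, 0.67, -0.05, 1.71, -0.57, 1.37, -2.16]
dip 1 -0.5 0.6 [0.09, 0.63, -0.18, 1.72, -0.22, 1.32, -2.04]
dip 1 -0.5 0.8 [0.09, 0.74, -0.12, 1.56, -0.29, 1.56, -1.98]
dip 1 0.0 0.6 [0.06, 0.65, -0.25, 1.68, 0.04, 1.42, -1.77]
dip 1 0.0 0.8 [0.02, 0.78, -0.19, 1.5, 0.01, 1.66, -1.75]
dip 1 0.5 0.6 [0.04, 0.65, -0.33, 1.7, 0.32, 1.43, -1.51]
dip 1 0.5 0.8 [-0.05, 0.77, -0.28, 1.54, 0.31, 1.67, -1.5]
dip 1 1.0 0.6 [0.02, 0.62, -0.41, 1.78, 0.58, 1.37, -1.24]
dip 1 1.0 0.8 [-0.08, 0.72, -0.39, 1.66, 0.62, 1.59, -1.29]
dip 1 1.5 0.6 [0.06, 0.58, -0.5, 1.89, 0.85, 1.24, -0.99]
dip 1 1.5 0.8 [-0.01, 0.68, -0.58, 1.84, 0.95, 1.48, -1.14]
dip 1 2.0 0.6 [0.13, 0.53, -0.6, 2.01, 1.11, 1.05, -0.75]
di
[... 961 characters left out ...]

dip -1 0.5 0.6 [0.54, 1.02, -1.25, 1.67, 0.77, 1.79, 1.14]
dip -1 0.5 0.8 [0.28, 0.92, -0.84, 1.51, 0.56, 1.83, 1.35]
dip -1 1.0 0.6 [0.5, 0.99, -1.25, 1.75, 0.99, 1.8, 1.53]
dip -1 1.0 0.8 [0.2, 0.86, -0.84, 1.64, 0.82, 1.78, 1.66]
dip -1 1.5 0.6 [0.5, 0.92, -1.24, 1.86, 1.19, 1.7, 1.91]
dip -1 1.5 0.8 [0.27, 0.87, -1.04, 1.82, 1.15, 1.77, 1.87]
dip -1 2.0 0.6 [0.53, 0.85, -1.24, 1.99, 1.39, 1.49, 2.27]
dip -1 2.0 0.8 [0.4, 0.91, -1.24, 2.02, 1.48, 1.73, 2.11]
dip -1 2.5 0.6 [-1.08, 0.63, 1.04, 2.2, -0.45, 0.19, -2.03]
dip -1 2.5 0.8 [-1.09, 0.54, 0.84, 2.31, 1.52, 0.29, 2.2]
dip -1 3.0 0.6 [-0.19, 0.36, -0.02, 2.22, 1.61, 0.2, 2.82]
dip -1 3.0 0.8 [0.1, 0.37, -0.42, 2.36, 2.23, 0.54, 2.2]
```

```bash
cat >> h.py <<'E'
def pick(r,monitor,org,yaw,gx):
    p=np.array([*(org+gx*vecs(yaw)[0][:2]),0.])
    r.movep(p+[0,0,90],rot(yaw)); r.move_straight(p+[0,0,4],rate=120); r.close(30)
    s=monitor.sense(); print("closed",s["width"],s["gripper_force"],s["eef_pos"],s["time"])
    r.move_straight(p+[0,0,190],rate=200)
    s=monitor.sense(); print("lifted",s["width"],s["gripper_force"],s["time"])
def dip(r,monitor,L,az=1.0,p=.7,z=36):
    a=tcp_for_tip([*BOWL,z+100],az,p,L); r.movep(a,rot(az,p))
    r.move_straight(a-[0,0,100],rate=150); r.sleep(.4)
    s=monitor.sense(); print("dip",s["eef_pos"],s["force"],s["width"],s["time"])
E
python3 - <<'E'
from h import *
from cell import r,monitor,read_camera
pick(r,monitor,np.array([487.4,-211.5]),-.334,-15)
dip(r,monitor,115)
for n in("top","side"):
    c=read_camera(n); pickle.dump(c,open(f"{n}1.pkl","wb"))
    if n=="side": cv2.imwrite("pics/dip1.png",c["img"])
E
```

```text
closed 0.20252102918996823 29.98741239309311 [ 473.17848256 -206.59887491    3.9646285 ] 3.6333
lifted 0.2043778953205411 29.987134337425232 4.7167
dip [490.17248596 -49.92602172 110.40175176] [-0.32953056  0.5084444   0.26899703] 0.2033718203160509 6.65
```

View pics/dip1.png

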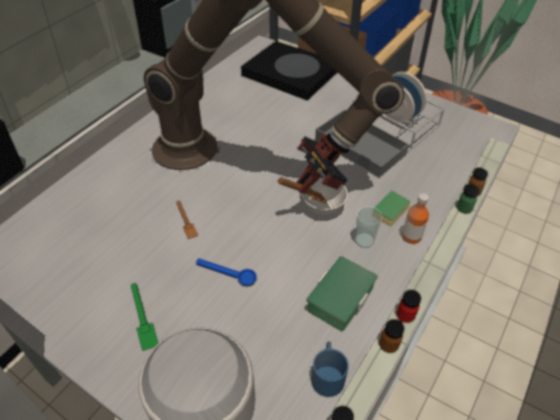

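The side view shows the spatula held with its butt at (281,181) and its blade inside the bowl at (324,196). The bowl is still upright. Next I place the spatula.

```bash
cat >> h.py <<'E'
def traypt(x,y,z):
    c,s=np.cos(TY),np.sin(TY); return np.array([TRAY[0]+c*x-s*y,TRAY[1]+s*x+c*y,12+z])
def place(r,monitor,y,gx,az=TY+np.pi):
    a=monitor.sense()["eef_pos"]; r.move_straight(np.array(a)+[0,0,110],rate=200)
    x=gx*np.cos(az-TY); o=rot(az)
    print(r.solve_ik(traypt(x,y,120),o))
    r.movep(traypt(x,y,120),o); r.move_straight(traypt(x,y,25),rate=150); r.move_straight(traypt(x,y,4.5),rate=40)
    s=monitor.sense(); print("down",s["eef_pos"],s["force"],s["width"],s["time"])
    r.open_jaws(); r.sleep(.4); s=monitor.sense(); print("open",s["width"],s["force"])
    r.move_straight(traypt(x,y,120),rate=200)
E
python3 - <<'E'
from h import *
from cell import r,monitor,read_camera
place(r,monitor,-15,-15)
r.movep(traypt(-60,-160,220),rot(TY+np.pi))
c=read_camera("top"); pickle.dump(c,open("top2.pkl","wb"))
print(item(c,"spatula",(147,207)),traypt(0,-15,0),monitor.sense()["time"])
cv2.imwrite("pics/t2.png",cv2.resize(c["img"][130:290,90:310],None,fx=3,fy=3))
E
```

```text
[ 0.00258564  0.64978217 -0.92935838  1.69932798  0.57793261  1.09158482
  0.29183577]
down [514.57885354 317.65502122  16.19705678] [0.13654497 0.71829387 0.20501358] 0.2024323631748202 10.2667
open 0.9985511776890534 [-0.08848401 -0.12970582  0.32527689]
(array([840.61189533,  72.8163249 ]), np.float64(-1.196669976654716), np.float64(61.328313165304635), 254) [499.93270232 320.22133353  12.        ] 13.3917
```

View pics/t2.png

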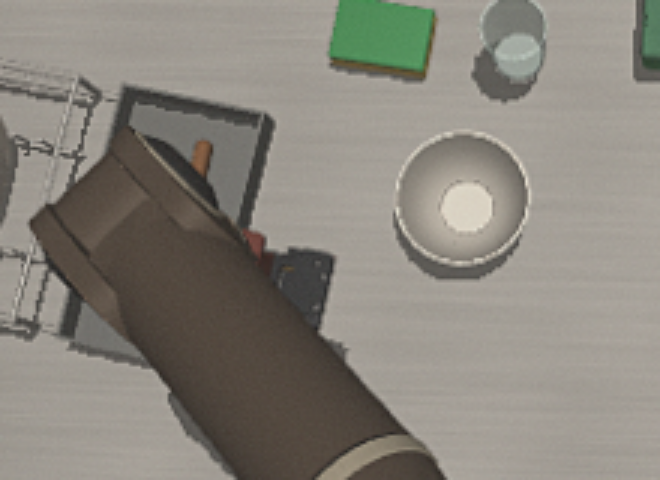

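The top view shows the spatula handle end in the tray at crop (202,150), with the arm hiding the rest. The bowl has not moved. I'll nudge the spatula towards the -y wall with closed jaws to make room for the spoon, then pick up the spoon and check the tray.

```bash
python3 - <<'E'
from h import *
from cell import r,monitor,read_camera
o=rot(TY+np.pi)
r.close(10); r.movep(traypt(0,32,110),o); r.move_straight(traypt(0,32,7),rate=120)
r.move_straight(traypt(0,-27.5,7),rate=40)
s=monitor.sense(); print(s["force"],s["eef_pos"],s["width"])
r.move_straight(traypt(0,-20,7),rate=60); r.move_straight(traypt(0,-20,150),rate=200)
r.open_jaws()
pick(r,monitor,np.array([440.4,-339.]),.217,-15)
c=read_camera("top"); pickle.dump(c,open("top3.pkl","wb"))
org,yaw,l,n=item(c,"spatula",(147,207)); d=org-TRAY
print(org,yaw-TY,l,n,"tray xy",[d@vecs(TY)[0][:2],d@vecs(TY+np.pi/2)[0][:2]],monitor.sense()["time"])
cv2.imwrite("pics/t3.png",cv2.resize(c["img"][140:320,90:390],None,fx=2.6,fy=2.6))
E
```

```text
[-0.10653172 -0.20122408 -0.69970019] [497.77154292 308.12402086  19.00392849] 0.0030177728322504475
closed 0.2036979058500857 29.989548325538635 [ 425.79712886 -342.22859035    4.00143848] 25.1167
lifted 0.2007894831377517 29.989088773727417 26.2
[497.25558148 294.22924144] 3.141729869744872 198.34912352914208 458 tray xy [np.float64(1.8110107885994742), np.float64(-41.0667617344248)] 26.25
```

View pics/t3.png

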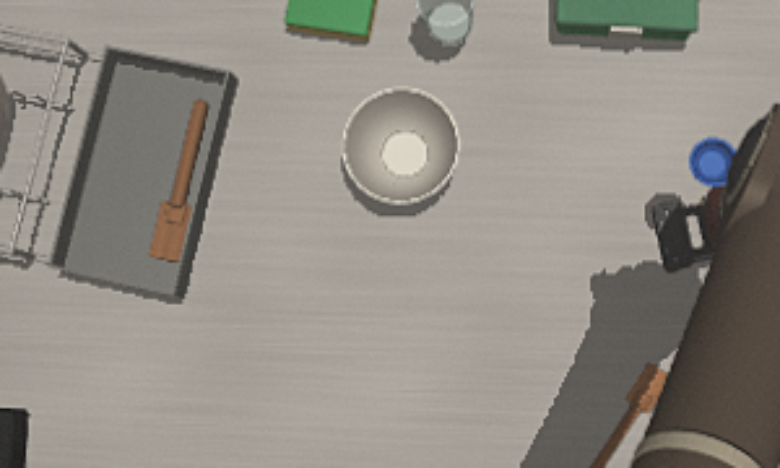

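The spatula lies parallel in the tray, from (200,100) to (165,260), with clear room on the left. The spoon is held, with its end at (712,160). Next I dip and place the spoon.

```bash
python3 - <<'E'
from h import *
from cell import r,monitor,read_camera
dip(r,monitor,105,z=33)
c=read_camera("side"); cv2.imwrite("pics/dip2.png",c["img"][120:260,230:420].repeat(3,0).repeat(3,1))
place(r,monitor,15,-15)
r.movep([420,-150,300],rot(0.8))
for n in("top","side"):
    c=read_camera(n); pickle.dump(c,open(n+"4.pkl","wb"))
    if n=="top":
        cv2.imwrite("pics/t4.png",cv2.resize(c["img"][110:320,90:390],None,fx=2.6,fy=2.6))
        for k in("spatula","spoon"):
            org,yaw,l,m=item(c,k,(147,207)); d=org-TRAY
            print(k,yaw-TY,l,m,"tray xy",[d@vecs(TY)[0][:2],d@vecs(TY+np.pi/2)[0][:2]])
print(monitor.sense()["time"],monitor.sense()["width"])
E
```

```text
dip [494.28179357 -43.50509734 101.00643908] [-0.58452009 -0.0307015  -1.85675345] 0.1973966320531836 28.675
[ 0.05027377  0.78985406 -1.13936602  1.64093427  0.75809049  1.21790901
  0.14117873]
down [519.72350079 347.20059404  16.20367088] [-0.17851203 -0.48578435 -0.85302105] 0.2017659732346388 32.3083
open 1.0014194824244316 [ 0.5890128   0.5026103  -0.30925198]
spatula 3.1303378183975923 198.70875754815367 438 tray xy [np.float64(1.6353411692091973), np.float64(-43.08732569334056)]
spoon 3.1291449207243645 176.70327622049473 399 tray xy [np.float64(0.7502198910942348), np.float64(20.984836406873633)]
36.625 1.000496099358896
```

View pics/dip2.png

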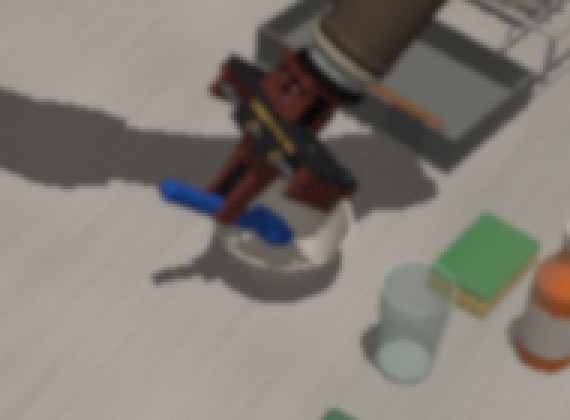

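View pics/t4.png

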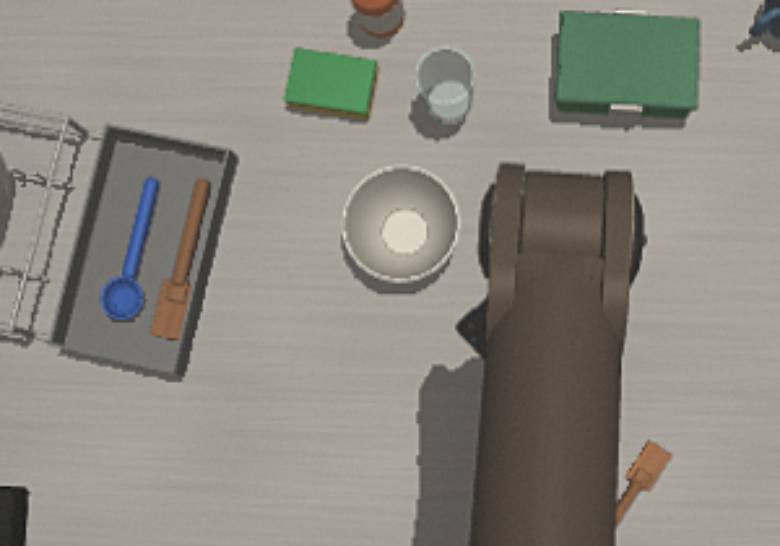

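The spoon is over the bowl in the dip picture, and both items lie flat in the tray. Before handing in I'll check the real spoon dip depth by comparing predicted and seen pixels.

```bash
python3 - <<'E'
from h import *
c=pickle.load(open("side0.pkl","rb")); t=np.array([494.3,-43.5,101]); d,z=vecs(1.0,.7)
def proj(X):
    v=c["R"]@X+c["t"]; u=v[:2]/v[2]; u=u*(1+c["k1"]*(u@u)); return K(c)[0,0]*u+[c["cx"],c["cy"]]
for n,(a,b) in dict(tip=(105,10),butt=(-75,6),neck=(53,16),gripjoint=(78,14)).items():
    X=t+a*d-b*z; print(n,X.round(),((proj(X)-[230,120])*3).round())
print("rim c",((proj(np.array([*BOWL,65]))-[230,120])*3).round(),[((proj(np.array([BOWL[0]+70*np.cos(q),BOWL[1]+70*np.sin(q),65]))-[230,120])*3).round().tolist() for q in np.arange(0,6.28,.785)])
im=cv2.imread("pics/dip2.png")
h=cv2.inRange(cv2.cvtColor(im,cv2.COLOR_BGR2HSV),(105,130,60),(130,255,255)); y,x=np.where(h)
i=x.argmin(); j=x.argmax(); print("seen",x[i],y[x==x[i]].mean(),x[j],y[x==x[j]].mean(),y.max(),x[y==y.max()].mean())
E
```

```text
tip [541.  29.  41.] [288. 231.]
butt [465. -89. 154.] [162. 189.]
neck [522.  -1.  79.] [258. 214.]
gripjoint [531.  14.  61.] [273. 221.]
rim c [283. 216.] [[346.0, 244.0], [351.0, 206.0], [318.0, 175.0], [266.0, 168.0], [223.0, 188.0], [215.0, 225.0], [247.0, 258.0], [302.0, 266.0]]
seen 162 188.5 290 235.0 242 278.5
```

```bash
python3 -c "
from cell import order
print(order.close_job())"
```

```text
the job is handed in; nothing more can be done
None
```

The spatula and then the spoon were each dipped in the bowl and laid flat in the cutlery tray. The bowl, tumbler, lunchbox and sponge look undisturbed in the last top picture, and the job is handed in at about 37 s (no verdict was returned).

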